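# Set out the gift display

### The job

Set out the gift display on the white board: lay the pink soap on the blue mat in front of the candle jar and the green soap on the grey mat in front of the ring box, with the balm tin on the round cork mat between the two soaps and the matchbox on top of the pink soap. Centre each thing on its place and lay it flat, the soaps with their long sides along the long sides of their mats and the matchbox lengthwise on the soap. Leave the counter bell where it stands.

Things in the scene. Friction and masses are not known exactly. Their poses are not given: they have to be found in the camera images.
- pink_soap_center (a point): Pink wrapped soap bar with a brown kraft-paper band round its middle, lying flat on the oak cabinet top, loose, about 90 g. Box 53 mm wide (its x) x 78 mm long (its y) x 28 mm high (z). The point is its centre, 14 mm above its underside.
- green_soap_center (a point): Pale green wrapped soap bar with a brown kraft-paper band round its middle, lying flat on the oak cabinet top, loose, about 90 g. Box 53 mm wide (its x) x 78 mm long (its y) x 28 mm high (z). The point is its centre, 14 mm above its underside.
- call_bell_center (a point): Silver dome-shaped counter bell on a black foot, 70 mm in diameter, 50 mm high, loose, 160 g, standing on the oak cabinet top. The point is its centre, 25 mm above its underside. It is not part of the display and stays where it is.
- balm_tin_center (a point): Small round white screw-lid balm tin, lying flat on the oak cabinet top, loose, about 50 g. 50 mm in diameter, 21 mm high. The point is its centre, 10.5 mm above its underside; z is its axis.
- matchbox_center (a point): Matchbox, dark green sides and a tan top, lying flat on the oak cabinet top, loose, about 30 g. 36 mm wide (x) x 53 mm long (y) x 16 mm high (z). The point is its centre, 8 mm above its underside.
- candle_jar: White candle in a clear glass jar, 76 mm in diameter, 90 mm high, on the board; the blue mat is in front of it. Fixed on the white board. Origin at the centre of its underside; its front is its -x side, facing the robot.
- ring_box: Dark walnut ring box with a brass clasp, 75 mm deep (x) x 88 mm wide (y) x 47 mm high, closed, on the board; the grey mat is in front of it. Fixed on the white board. Origin at the centre of its underside; its front is its -x side, facing the robot.
- blue_mat: Thin blue felt mat on the white display board, 68 mm (x) x 94 mm (y, its long side) and 2 mm thick, in front of the candle jar. Fixed. Origin at the centre of its underside, which is the board's top, 6 mm above the cabinet top.
- grey_mat: Thin grey felt mat on the white display board, 68 mm (x) x 94 mm (y, its long side) and 2 mm thick, in front of the ring box. Fixed. Origin at the centre of its underside, which is the board's top, 6 mm above the cabinet top.
- cork_mat: Thin round cork mat, 68 mm in diameter and 2 mm thick, on the white display board half-way between the blue and the grey mat. Fixed. Origin at the centre of its underside, which is the board's top, 6 mm above the cabinet top.
Things that resemble listed ones, but are neither listed nor needed, are in the scene too. What is shaped like the part that bears pink_soap_center but black or yellow is not meant.

How it is judged:
At the end, for the whole second after the job is handed in: Flat, released, at rest: pink soap on the blue mat and green soap on the grey mat, each within 15 mm of its centre and 12 degrees of its long side; tin on the cork mat within 15 mm; matchbox on the pink soap within 14 mm and 15 degrees. Bell moved under 30 mm (horizontal distance between pink_soap_center and blue_mat below 0.015 m and height (world z) of pink_soap_center between 0.018 and 0.026 m and angle between each of pink_soap_center, green_soap_center, balm_tin_center, matchbox_center's own z axis and vertical below 0.12 rad and linear speed of each of pink_soap, green_soap, balm_tin, matchbox below 0.02 m/s and angular speed of each of pink_soap, green_soap, balm_tin, matchbox below 0.2 rad/s and angle between the y axis of pink_soap_center and the y axis of blue_mat, either way round below 0.21 rad and horizontal distance between green_soap_center and grey_mat below 0.015 m and height (world z) of green_soap_center between 0.018 and 0.026 m and angle between the y axis of green_soap_center and the y axis of grey_mat, either way round below 0.21 rad and horizontal distance between balm_tin_center and cork_mat below 0.015 m and height (world z) of balm_tin_center between 0.0145 and 0.0225 m and horizontal distance between matchbox_center and pink_soap_center below 0.014 m and height (world z) of matchbox_center between 0.039 and 0.049 m and angle between the y axis of matchbox_center and the y axis of pink_soap_center, either way round below 0.26 rad); the robot touches nothing.
It fails at once if the counter bell is moved more than 30 mm (distance of call_bell_center from where it was at the start of the episode above 0.03 m).
It also fails if it takes over 96 s, if anything falls off the work surface, if the arm or the gripper's body presses on something with over 40 N, if the wrist force passes 120 N, or if a joint passes its speed limit or range.

### The arm

A 7-joint arm with a two-finger parallel gripper is mounted at the origin on a cart in front of the work surface, level with it; the furniture and walls round the work are solid. World frame = base frame: x ahead of the robot, y to its left, z up, the work surface at z = 0. Lengths are in m, angles in rad, forces in N, time in s.
With the tool pointing down it reaches from about 0.425 to 0.95 m from the base axis. Payload 16.7 kg.
Tool frame: the origin (TCP) lies midway between the tips of the shut fingers; the grasp point (between the pads) lies 19 mm behind it; x points along the fingers, y is the direction in which the jaws open and shut, and the axes are right-handed (so a half turn about x gives the same grasp; the last joint's range is limited). The gripper opens to 94 mm and grips with 3 to 60 N. Pads are 16 mm wide; open, the fingers measure 119 mm over their backs; the gripper's body (75 mm by 177 mm) begins 78 mm behind the grasp point.
Start: joints at [1.089, 0.426, 0.074, 1.606, -0.034, 1.111, -0.067], TCP at [0.22, -0.638, 0.205] pointing down, gripper open.
Joint ranges: [-2.85, 2.85], [-0.5, 2.14], [-1.23, 1.37], [0.21, 2.46], [-1.02, 4.16], [0.16, 2.05], [-2.73, 2.73]. Speed limits (rad/s): [1.89, 1.89, 2.39, 2.39, 3.01, 3.01, 3.01].

### API

Orientations are given as a rotation vector (axis times angle).
In Python, from workcell import env gives the robot as it stands.
- The arm moves only by the tool jog_arm, never from a script. Its argument "deltas" is a list of rows, each an object with "claw": the gripper's target within -1 to 1 (shut at 1, half-way at 0, fully open at -1); "travel": the shift along the tool's x, y, z in cm, a list of three; "twist": the turn about the tool's x in degrees. A call has 1 to 12 rows; each row is the pose to reach, as a shift and turn from the pose commanded when the call began, along the tool's axes at that moment; what a row does not reach only later rows make up. A row lasts 1/12 s, in which the tool goes at most 41.7 mm and 7.16 degrees, less where a joint would pass 70% of its speed; a pose out of reach is approached as far as the arm can. A call with a gripper value outside its range is refused whole. The fingers move at their own pace and stop on an object; the grip force is fixed at half the most. Time passes only in rows, so rows that repeat a pose let the fingers close. It gives the time, the measured TCP pose, the force and the opening at its end, in the units of the state.
- env.sense(): the state, without advancing time (a new reading comes with each control period).
- env.read_camera(name): name is "scene" or "top" or "wrist"; returns (picture, depth): 480x640x3 uint8, red, green, blue; 480x640 float32, m along the optical axis (not along the pixel's ray), 0 where there is no reading.
- env.camera_info(name): a dict with "fx", "fy", "cx", "cy" (pixels), "dist" ([k1, k2, p1, p2, k3] as OpenCV has them; the pictures are not rectified), "xyz" and "orientation" of the camera in the world; the wrist camera has in their place "mount" (4x4, takes a point from camera to tool coordinates, whose origin is the TCP and whose axes are the tool frame's). Camera axes: x right, y down, z forward; pixel columns grow to the right and rows downward; lengths in m; the calibration is good to about 2 mm. A picture is of the moment at which its call begins: read the wrist's pose just before it. camera_info takes no time and is no camera call.
- env.sign_off(): hands the job in, once; it reports no verdict.
The state is a dict: "t": time; "joints": joint angles; "dq": joint speeds; "tau": joint torques, N m; "tcp_pos": TCP position; "orientation": TCP orientation; "contact_force": force on the tool from outside, world axes, zero at the start; "ft_torque": the same for the moment, N m; "gripper_width": finger opening in m.
Only numpy, scipy, OpenCV 4.12 (cv2) and the standard library are available. Lean on these libraries where they do the work, as an engineer would, in place of code of your own. Each camera call takes 0.05 s, during which the arm holds its last target.

## Working session

There is one attempt and no reset: what is moved stays moved. The work goes in short steps, Python scripts to look and compute and a tool call to move; the robot and the scene stay as the last step left them, time stands still between calls to the robot, and variables do not carry over. Pictures are saved under pics/ and viewed, and the job is handed in when it is done.

Besides the shell and the picture viewer there is one more tool, called after "Call:" as name(argument=value, ...) on one line, values as JSON. jog_arm: Moves the arm, as the interface text tells. Its arguments: {"type":"object","properties":{"deltas":{"type":"array","items":{"type":"object","properties":{"claw":{"type":"number"},"travel":{"type":"array","items":{"type":"number"}},"twist":{"type":"number"}}}}},"required":["deltas"]}

```bash
mkdir -p pics; ls; python3 - <<'E'
from workcell import env
import cv2,numpy as np
np.set_printoptions(precision=4,suppress=True)
s=env.sense();print(s)
for n in ["scene","top","wrist"]:
    print(n,env.camera_info(n))
    im,d=env.read_camera(n)
    np.savez(f"pics/{n}0.npz",im=im,d=d)
    cv2.imwrite(f"pics/{n}0.png",im[:,:,::-1])
E
```

```text
pics
{'t': 0.0, 'joints': array([ 1.0885,  0.4268,  0.0739,  1.6066, -0.0341,  1.1108, -0.0671]), 'dq': array([ 0.0012,  0.0008,  0.0016, -0.0011,  0.0006, -0.0002, -0.0006]), 'tau': array([  0.0023, -93.5791,   3.6683, -45.4185,  -0.0486,   0.0199,
         0.0001]), 'tcp_pos': array([ 0.2203, -0.6376,  0.2048]), 'orientation': array([ 2.0413,  0.3441, -2.042 ]), 'contact_force': array([0.0903, 0.0561, 0.247 ]), 'ft_torque': array([-0.0022,  0.0476, -0.0038]), 'gripper_width': 0.09418281963297}
scene {'fx': 461.2007903187069, 'fy': 461.2007903187069, 'cx': 328.6969591914144, 'cy': 235.44704556737997, 'dist': array([-0.0116,  0.    ,  0.    ,  0.    ,  0.    ]), 'xyz': array([0.0078, 0.5937, 0.8811]), 'orientation': array([-1.2212,  2.3659, -0.9098])}
top {'fx': 624.8420621900318, 'fy': 624.8420621900318, 'cx': 331.99566239822434, 'cy': 247.2811899132259, 'dist': array([-0.1253,  0.    ,  0.    ,  0.    ,  0.    ]), 'xyz': array([0.531 , 0.1798, 1.4944]), 'orientation': array([-2.162 ,  2.2222, -0.0527])}
wrist {'fx': 358.0179577784724, 'fy': 358.0179577784724, 'cx': 317.0645373946678, 'cy': 232.61940807289787, 'dist': array([0.0018, 0.    , 0.    , 0.    , 0.    ]), 'mount': array([[-0.0001, -0.2749,  0.9615, -0.1789],
       [ 1.    , -0.0005, -0.0001, -0.0002],
       [ 0.0005,  0.9615,  0.2749, -0.0802],
       [ 0.    ,  0.    ,  0.    ,  1.    ]])}
```

View pics/top0.png

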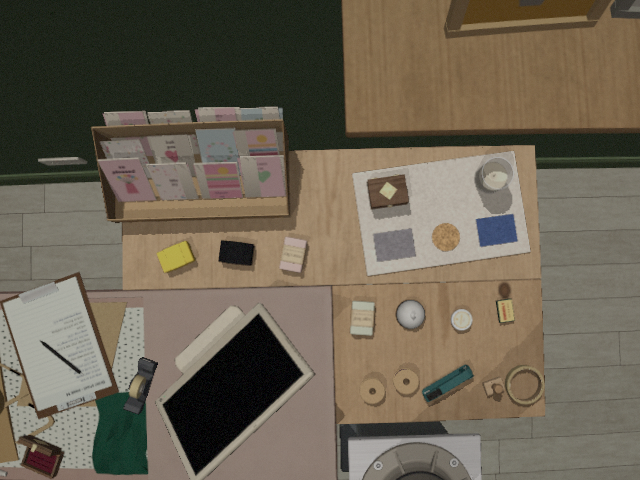

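View pics/scene0.png

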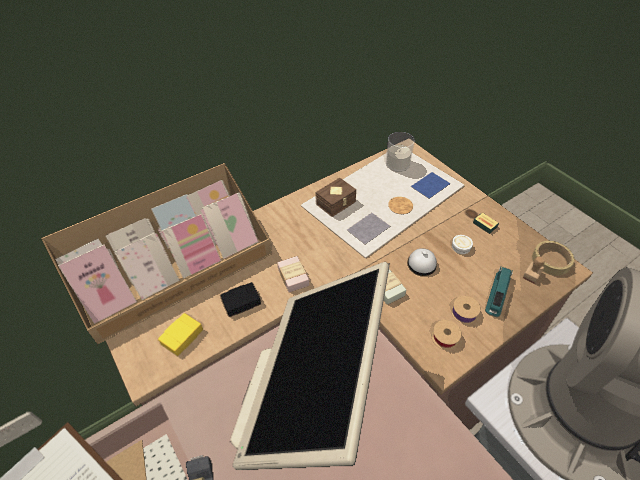

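View pics/wrist0.png

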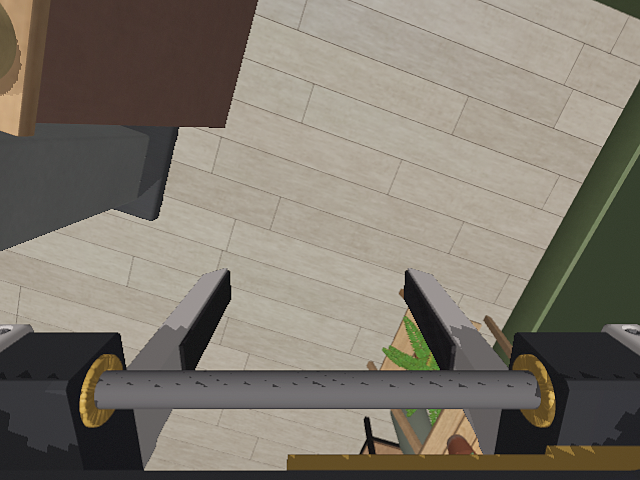

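```bash
cat > h.py <<'E'
import numpy as np,cv2
from scipy.spatial.transform import Rotation as R
from workcell import env
np.set_printoptions(precision=4,suppress=True)
def KD(c): return np.array([[c['fx'],0,c['cx']],[0,c['fy'],c['cy']],[0,0,1.]]),np.array(c['dist'],float)
def pose(n,s=None):
    c=env.camera_info(n)
    if n=='wrist':
        s=s or env.sense(); Rt=R.from_rotvec(s['orientation']).as_matrix(); M=c['mount']
        return Rt@M[:3,:3], Rt@M[:3,3]+s['tcp_pos']
    return R.from_rotvec(c['orientation']).as_matrix(),np.array(c['xyz'])
def rays(n,px,P):
    K,D=KD(env.camera_info(n)); u=cv2.undistortPoints(np.array(px,float).reshape(-1,1,2),K,D)[:,0]
    return np.c_[u,np.ones(len(u))]@P[0].T
def plane(n,px,z,P=None):
    P=P or pose(n); r=rays(n,px,P); return P[1]+r*((z-P[1][2])/r[:,2])[:,None]
def pts(n,d,P=None):
    P=P or pose(n); v,u=np.mgrid[0:480,0:640]; px=np.c_[u.ravel(),v.ravel()]
    r=rays(n,px,P); return (P[1]+r*d.reshape(-1,1)).reshape(480,640,3)
E
python3 - <<'E'
from h import *
a=np.load('pics/top0.npz');im,d=a['im'],a['d']
W=pts('top',d)
for n,(u,v) in dict(pink=(293,254),green=(362,318),bell=(410,314),tin=(461,320),match=(506,311),oval=(504,289),blue=(497,230),grey=(394,245),cork=(446,237),screen=(250,380),scr2=(262,312),scr3=(308,375),candle=(495,170),ring=(388,192),rack=(200,214),table1=(330,270),table2=(350,300),desk=(320,350),board=(420,210),stapler=(447,384),rf=(288,217),shelf=(345,132)).items(): print(n,W[v,u])
c=im[200:350,270:540,::-1];cv2.imwrite('pics/c1.png',cv2.resize(c,None,fx=2.9,fy=2.9,interpolation=cv2.INTER_CUBIC))
E
```

```text
pink [0.5953 0.2777 0.03  ]
green [0.441  0.1201 0.027 ]
bell [0.4481 0.0095 0.0462]
tin [ 0.4282 -0.1155  0.0132]
match [ 0.4458 -0.2251  0.0119]
oval [ 0.4982 -0.2253  0.0001]
blue [ 0.6405 -0.2124  0.0054]
grey [0.6112 0.0376 0.0049]
cork [ 0.6271 -0.0883  0.0028]
screen [0.33   0.3616 0.2041]
scr2 [0.4658 0.3425 0.1252]
scr3 [0.3485 0.2381 0.2765]
candle [ 0.7784 -0.2018  0.0527]
ring [0.7321 0.0522 0.0549]
rack [0.6989 0.5017 0.0054]
table1 [ 0.556   0.1922 -0.0047]
table2 [ 0.4829  0.1463 -0.0041]
desk [ 0.3627  0.222  -0.0288]
board [ 0.6938 -0.0279  0.0032]
stapler [ 0.2815 -0.0738  0.0351]
rf [0.6855 0.2894 0.004 ]
shelf [0.7274 0.1617 0.6759]
```

View pics/c1.png

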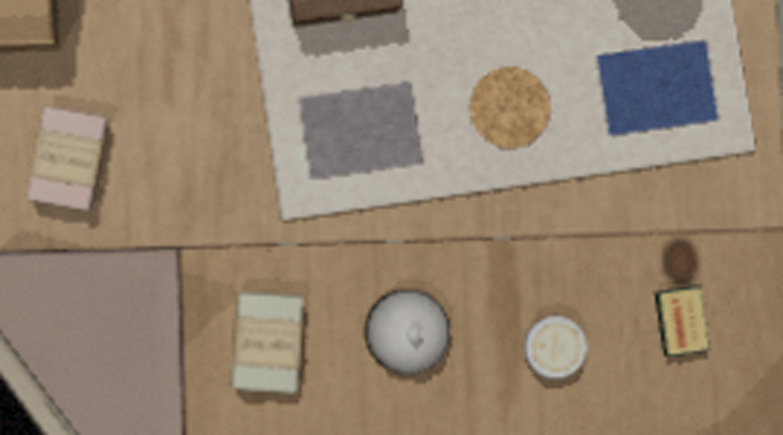

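```bash
python3 - <<'E'
from h import *
a=np.load('pics/top0.npz');im,d=a['im'],a['d']
hsv=cv2.cvtColor(im,cv2.COLOR_RGB2HSV)
lab=cv2.cvtColor(im,cv2.COLOR_RGB2LAB).astype(int)
for n,(u,v) in dict(pink=(300,243),pinkband=(293,254),green=(362,305),gband=(362,318),tin=(461,320),match=(506,311),blue=(497,230),grey=(394,245),cork=(446,237),oak=(325,240),oak2=(385,320),oak3=(485,310),board=(420,210)).items(): print(n,hsv[v,u],lab[v,u])
W=pts('top',d)
# local smoothed height
s=cv2.medianBlur(d,5); W=pts('top',s)
for n,(u0,u1,v0,v1),h in [('pink',(275,315,230,280),.028),('green',(340,385,290,345),.028),('bell',(390,432,292,337),.05),('tin',(440,480,300,340),.021),('match',(493,520,296,328),.016)]:
    w=W[v0:v1,u0:u1]; g=np.percentile(w[...,2],15)
    m=(w[...,2]>g+h*.5).astype(np.uint8)
    cs=max(cv2.findContours(m,0,cv2.CHAIN_APPROX_NONE)[0],key=cv2.contourArea)[:,0]+[u0,v0]
    P=plane('top',cs,h)[:,:2].astype(np.float32)
    r=cv2.minAreaRect(P*1000); print(n,g,len(cs),np.array(r[0]),r[1],r[2], 'box',np.round(cv2.boxPoints(r)).tolist())
E
```

```text
pink [ 10  39 181] [174 133 135]
pinkband [ 19  62 173] [168 129 144]
green [ 34  24 178] [184 124 136]
gband [ 19  60 173] [168 129 144]
tin [ 22  48 181] [180 127 142]
match [ 21  98 180] [170 128 156]
blue [110 110 111] [ 86 131 108]
grey [170  13 118] [122 131 128]
cork [ 16 111 158] [140 135 153]
oak [ 17  81 163] [152 132 147]
oak2 [ 16  91 154] [142 133 148]
oak3 [ 16  88 151] [139 133 146]
board [ 18  24 177] [178 129 134]
pink -0.0014451337818386146 98 [594.2172 277.6703] (53.60200119018555, 77.96569061279297) 77.24431610107422 box [[550.0, 260.0], [626.0, 243.0], [638.0, 295.0], [562.0, 312.0]]
green -0.0014168922407966633 100 [441.1296 121.4848] (53.2671012878418, 78.21629333496094) 83.62004089355469 box [[399.0, 99.0], [477.0, 91.0], [483.0, 144.0], [405.0, 152.0]]
bell -0.0014733077092915715 70 [447.1859   8.7902] (57.901039123535156, 53.027530670166016) 88.2260513305664 box [[420.0, -19.0], [473.0, -21.0], [475.0, 37.0], [422.0, 39.0]]
tin -0.0013111056184527015 56 [ 431.1045 -114.0589] (46.98068618774414, 46.998016357421875) 42.85745620727539 box [[398.0, -113.0], [430.0, -147.0], [464.0, -115.0], [432.0, -81.0]]
match -0.0012595152852315939 65 [ 447.7288 -221.8829] (54.084938049316406, 35.98521041870117) 6.302404403686523 box [[419.0, -207.0], [423.0, -243.0], [477.0, -237.0], [473.0, -201.0]]
```

```bash
python3 - <<'E'
from h import *
a=np.load('pics/top0.npz');im,d=a['im'],a['d']
lab=cv2.cvtColor(cv2.medianBlur(im,3),cv2.COLOR_RGB2LAB).astype(int)
def rep(n,m,z):
    off=(0,0); cs=max(cv2.findContours(m.astype(np.uint8),0,cv2.CHAIN_APPROX_NONE)[0],key=cv2.contourArea)[:,0]
    P=plane('top',cs,z)[:,:2].astype(np.float32)*1000
    r=cv2.minAreaRect(P);print(n,np.array(r[0]),r[1],r[2],np.round(cv2.boxPoints(r)).tolist(), cv2.minEnclosingCircle(P))
roi=np.zeros((480,640),bool)
def R_(u0,u1,v0,v1):
    m=np.zeros((480,640),bool);m[v0:v1,u0:u1]=1;return m
rep('blue',R_(465,530,205,255)&(lab[...,2]<118),.008)
rep('cork',R_(425,470,215,260)&(lab[...,2]>143),.008)
rep('grey',R_(365,425,224,270)&(lab[...,0]<150)&(lab[...,2]<136),.008)
s=env.sense(); print(R.from_rotvec(s['orientation']).as_matrix())
E
```

```text
blue [ 640.9105 -210.1931] (66.75829315185547, 92.08578491210938) 6.4317755699157715 [[603.0, -168.0], [613.0, -260.0], [679.0, -252.0], [669.0, -161.0]] ((640.487060546875, -210.7370147705078), 54.644596099853516)
cork [628.0517 -86.2924] (64.27568054199219, 64.98033142089844) 43.09052276611328 [[582.0, -85.0], [627.0, -132.0], [674.0, -88.0], [629.0, -41.0]] ((627.7498779296875, -86.14752197265625), 33.89971160888672)
grey [611.677   37.5812] (69.23812103271484, 93.43231964111328) 6.804503917694092 [[572.0, 80.0], [583.0, -13.0], [652.0, -5.0], [641.0, 88.0]] ((611.6133422851562, 37.64885330200195), 55.46370315551758)
[[-0.0004  0.3266 -0.9451]
 [ 0.0009 -0.9451 -0.3266]
 [-1.     -0.0009  0.0001]]
```

```bash
cat >> h.py <<'E'
def go(x,y,z,th):
    s=env.sense(); M=R.from_rotvec(s['orientation']).as_matrix()
    d=M.T@(np.array([x,y,z])-s['tcp_pos'])*100
    t=np.degrees(np.arctan2(M[1,1],M[0,1])); tw=(t-th+180)%360-180
    print('t',s['t'],'tcp',s['tcp_pos'],'yaw %.1f tilt %.2f'%(t,np.degrees(np.arccos(-M[2,0]))),'w',s['gripper_width'],'q',s['joints'],'\n travel',np.round(d,2),'twist',round(tw,1))
E
python3 -c "
from h import *
go(.431,-.114,.1,6.6)"
```

```text
t 0.15 tcp [ 0.2204 -0.6377  0.205 ] yaw -70.9 tilt 0.05 w 0.09400479006040183 q [ 1.0885  0.4266  0.0739  1.6064 -0.0341  1.1108 -0.0671] 
 travel [ 10.53 -42.6  -37.01] twist -77.5
```

Candidates: the pink soap is at (293,254), with the yellow (176,257) and black (237,253) boxes as lookalikes. The green soap is at (362,318), the only one. The tin is at (461,320), with spools at (372,390) and (407,381) as lookalikes. The matchbox is at (506,311), next to a brown oval at (504,289). The bell is at (410,314). The close crop confirmed these picks: the soap bands are visible, the lid is white and the matchbox top is tan. I'll start with the tin.

Call:
jog_arm(deltas=[{"claw": -0.6, "travel": [0, -42.6, -37], "twist": -77.5}, {"claw": -0.6, "travel": [0, -42.6, -37], "twist": -77.5}, {"claw": -0.6, "travel": [0, -42.6, -37], "twist": -77.5}, {"claw": -0.6, "travel": [0, -42.6, -37], "twist": -77.5}, {"claw": -0.6, "travel": [0, -42.6, -37], "twist": -77.5}, {"claw": -0.6, "travel": [0, -42.6, -37], "twist": -77.5}, {"claw": -0.6, "travel": [0, -42.6, -37], "twist": -77.5}, {"claw": -0.6, "travel": [0, -42.6, -37], "twist": -77.5}, {"claw": -0.6, "travel": [0, -42.6, -37], "twist": -77.5}, {"claw": -0.6, "travel": [0, -42.6, -37], "twist": -77.5}, {"claw": -0.6, "travel": [0, -42.6, -37], "twist": -77.5}, {"claw": -0.6, "travel": [0, -42.6, -37], "twist": -77.5}])

```text
t: 1.15
tcp_pos: [0.4072, -0.1722, 0.2057]
orientation: [1.119, 1.264, -1.119]
contact_force: [0.8, -0.4, -0.2]
gripper_width: 0.0753
```

```bash
python3 -c "
from h import *
go(.431,-.114,.06,6.6)"
```

```text
t 1.15 tcp [ 0.4072 -0.1722  0.2057] yaw 7.0 tilt 0.03 w 0.07531332162172587 q [ 0.6736  0.064  -0.4323  2.0805  0.0322  1.0029  0.3466] 
 travel [14.56  3.07 -5.49] twist 0.4
```

Call:
jog_arm(deltas=[{"claw": -0.6, "travel": [0, 3.1, -5.5], "twist": 0}, {"claw": -0.6, "travel": [4, 3.1, -5.5], "twist": 0}, {"claw": -0.6, "travel": [8, 3.1, -5.5], "twist": 0}, {"claw": -0.6, "travel": [8, 3.1, -5.5], "twist": 0}, {"claw": -0.6, "travel": [8, 3.1, -5.5], "twist": 0}])

```text
t: 1.57
tcp_pos: [0.4301, -0.1156, 0.1246]
orientation: [1.123, 1.266, -1.126]
contact_force: [0.0, -0.1, 0.9]
gripper_width: 0.0751
```

```bash
python3 - <<'E'
from h import *
go(.431,-.114,.004,6.6)
P=pose('wrist');im,d=env.read_camera('wrist');cv2.imwrite('pics/w1.png',im[:,:,::-1]); np.savez('pics/w1.npz',im=im,d=d,r=P[0],t=P[1])
E
```

```text
t 1.5667 tcp [ 0.4301 -0.1156  0.1246] yaw 6.6 tilt 0.26 w 0.0751323886085412 q [ 0.5669  0.1889 -0.4901  2.1549  0.1188  0.8276  0.1185] 
 travel [12.05  0.16 -0.12] twist 0.0
```

View pics/w1.png

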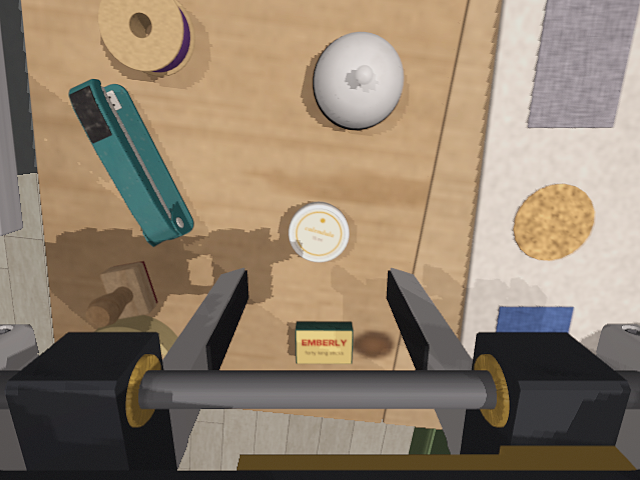

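The wrist view shows the tin at (319,232), the bell at (358,80) and the matchbox at (324,345). I'll check the tin's position with it.

```bash
python3 - <<'E'
from h import *
a=np.load('pics/w1.npz');P=(a['r'],a['t'])
im=a['im'];lab=cv2.cvtColor(im,cv2.COLOR_RGB2LAB).astype(int)
m=np.zeros((480,640),np.uint8);m[195:270,280:360]=(lab[195:270,280:360,0]>195)&(lab[195:270,280:360,2]<140)
m=cv2.morphologyEx(m,cv2.MORPH_CLOSE,np.ones((9,9)))
c=max(cv2.findContours(m,0,2)[0],key=cv2.contourArea)[:,0]
p=plane('wrist',c,.021,P)[:,:2].astype(np.float32)*1000
print(cv2.minEnclosingCircle(p),cv2.fitEllipse(p))
E
```

```text
((430.94354248046875, -116.29795837402344), 24.63861656188965) ((431.3894958496094, -115.89408111572266), (47.0105094909668, 49.03388977050781), 37.07634353637695)
```

Call:
jog_arm(deltas=[{"claw": -0.6, "travel": [4, 0.1, 0], "twist": 0}, {"claw": -0.6, "travel": [8, 0.1, 0], "twist": 0}, {"claw": -0.6, "travel": [10.5, 0.1, 0], "twist": 0}, {"claw": -0.6, "travel": [11.6, 0.1, 0], "twist": 0}, {"claw": -0.6, "travel": [12, 0.1, 0], "twist": 0}, {"claw": -0.6, "travel": [12, 0.1, 0], "twist": 0}, {"claw": 1, "travel": [12, 0.1, 0], "twist": 0}, {"claw": 1, "travel": [12, 0.1, 0], "twist": 0}, {"claw": 1, "travel": [12, 0.1, 0], "twist": 0}, {"claw": 1, "travel": [12, 0.1, 0], "twist": 0}, {"claw": 1, "travel": [12, 0.1, 0], "twist": 0}, {"claw": 1, "travel": [12, 0.1, 0], "twist": 0}])

```text
t: 2.62
tcp_pos: [0.4331, -0.116, 0.0063]
orientation: [1.125, 1.26, -1.124]
contact_force: [-1.9, -0.6, 13.7]
gripper_width: 0.0491
```

Call:
jog_arm(deltas=[{"claw": 1, "travel": [-3, 0, 0], "twist": 0}, {"claw": 1, "travel": [-6, 0, 0], "twist": 0}, {"claw": 1, "travel": [-6, 0, 0], "twist": 0}, {"claw": 1, "travel": [-6, 0, 0], "twist": 0}])

```text
t: 2.95
tcp_pos: [0.4336, -0.1163, 0.067]
orientation: [1.125, 1.258, -1.123]
contact_force: [-0.1, -0.8, -1.1]
gripper_width: 0.0492
```

```bash
python3 -c "
from h import *
go(.6275,-.0863,.016,6.6);print(env.sense()['contact_force'])"
```

```text
t 2.95 tcp [ 0.4336 -0.1163  0.067 ] yaw 6.5 tilt 0.19 w 0.049175374249937315 q [ 0.5396  0.2864 -0.4767  2.2003  0.206   0.6926  0.0346] 
 travel [ 5.16 19.59 -0.78] twist -0.1
[-0.0942 -0.796  -1.1252]
```

Call:
jog_arm(deltas=[{"claw": 1, "travel": [0, 4, -0.2], "twist": 0}, {"claw": 1, "travel": [0, 8, -0.3], "twist": 0}, {"claw": 1, "travel": [0, 12, -0.5], "twist": 0}, {"claw": 1, "travel": [0, 16, -0.6], "twist": 0}, {"claw": 1, "travel": [0, 19.6, -0.8], "twist": 0}, {"claw": 1, "travel": [1, 19.6, -0.8], "twist": 0}, {"claw": 1, "travel": [3, 19.6, -0.8], "twist": 0}, {"claw": 1, "travel": [4, 19.6, -0.8], "twist": 0}, {"claw": 1, "travel": [4, 19.6, -0.8], "twist": 0}, {"claw": 1, "travel": [4, 19.6, -0.8], "twist": 0}])

```text
t: 3.78
tcp_pos: [0.6254, -0.0854, 0.0247]
orientation: [1.124, 1.263, -1.126]
contact_force: [0.5, -0.3, -0.5]
gripper_width: 0.0487
```

```bash
python3 -c "
from h import *
go(.6275,-.0863,.016,6.6);print(env.sense()['contact_force'])"
```

```text
t 3.7833 tcp [ 0.6254 -0.0854  0.0247] yaw 6.6 tilt 0.12 w 0.04874955288998617 q [ 0.3453  0.5944 -0.4143  1.8175  0.32    0.7981 -0.1173] 
 travel [0.87 0.2  0.11] twist -0.0
[ 0.5239 -0.2578 -0.4615]
```

Call:
jog_arm(deltas=[{"claw": 1, "travel": [0.5, 0.2, 0.1], "twist": 0}, {"claw": 1, "travel": [0.9, 0.2, 0.1], "twist": 0}, {"claw": 1, "travel": [0.9, 0.2, 0.1], "twist": 0}, {"claw": -0.4, "travel": [0.9, 0.2, 0.1], "twist": 0}, {"claw": -0.4, "travel": [0.9, 0.2, 0.1], "twist": 0}, {"claw": -0.4, "travel": [0.9, 0.2, 0.1], "twist": 0}, {"claw": -0.4, "travel": [-2, 0.2, 0.1], "twist": 0}, {"claw": -0.4, "travel": [-6, 0.2, 0.1], "twist": 0}, {"claw": -0.4, "travel": [-10, 0.2, 0.1], "twist": 0}, {"claw": -0.4, "travel": [-10, 0.2, 0.1], "twist": 0}])

```text
t: 4.62
tcp_pos: [0.6322, -0.086, 0.1334]
orientation: [1.128, 1.253, -1.118]
contact_force: [1.1, -0.1, 0.1]
gripper_width: 0.066
```

```bash
python3 -c "
from h import *
go(.441,.1215,.1,84.1);print(env.sense()['contact_force'])"
```

```text
t 4.6167 tcp [ 0.6322 -0.086   0.1334] yaw 6.6 tilt 0.55 w 0.0660065666004672 q [ 0.3825  0.469  -0.4598  1.7437  0.2461  0.9762 -0.0567] 
 travel [  3.14 -16.66 -22.81] twist -77.5
[ 1.1063 -0.1253  0.09  ]
```

Call:
jog_arm(deltas=[{"claw": -0.6, "travel": [0, -16.7, -22.8], "twist": -77.5}, {"claw": -0.6, "travel": [0, -16.7, -22.8], "twist": -77.5}, {"claw": -0.6, "travel": [0, -16.7, -22.8], "twist": -77.5}, {"claw": -0.6, "travel": [0, -16.7, -22.8], "twist": -77.5}, {"claw": -0.6, "travel": [0, -16.7, -22.8], "twist": -77.5}, {"claw": -0.6, "travel": [0, -16.7, -22.8], "twist": -77.5}, {"claw": -0.6, "travel": [0, -16.7, -22.8], "twist": -77.5}, {"claw": -0.6, "travel": [0, -16.7, -22.8], "twist": -77.5}, {"claw": -0.6, "travel": [0, -16.7, -22.8], "twist": -77.5}, {"claw": -0.6, "travel": [0, -16.7, -22.8], "twist": -77.5}, {"claw": -0.6, "travel": [0, -16.7, -22.8], "twist": -77.5}, {"claw": -0.6, "travel": [0, -16.7, -22.8], "twist": -77.5}])

```text
t: 5.62
tcp_pos: [0.4366, 0.1212, 0.1257]
orientation: [0.077, 1.569, -0.077]
contact_force: [-0.8, -0.8, 0.1]
gripper_width: 0.0753
```

```bash
python3 - <<'E'
from h import *
go(.441,.1215,.1,84.1)
im,d=env.read_camera('top');cv2.imwrite('pics/t2.png',im[150:400,250:560,::-1]); np.savez('pics/t2.npz',im=im,d=d)
E
```

```text
t 5.6167 tcp [0.4366 0.1212 0.1257] yaw 84.4 tilt 0.03 w 0.0753092090746164 q [ 0.3719  0.2641 -0.8777  2.1256  0.268   0.8624  0.8074] 
 travel [2.57 0.07 0.44] twist 0.3
```

View pics/t2.png

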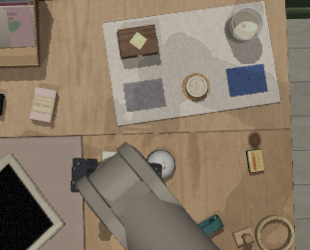

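The tin sits centred on the cork mat, at (196,87) in the crop. Now I'll grasp the green soap.

Call:
jog_arm(deltas=[{"claw": -0.6, "travel": [0, 0.1, 0.4], "twist": 0.3}, {"claw": -0.6, "travel": [4, 0.1, 0.4], "twist": 0.3}, {"claw": -0.6, "travel": [7.5, 0.1, 0.4], "twist": 0.3}, {"claw": -0.6, "travel": [7.5, 0.1, 0.4], "twist": 0.3}])

```text
t: 6.0
tcp_pos: [0.4379, 0.1209, 0.0461]
orientation: [0.087, 1.576, -0.089]
contact_force: [-2.1, -1.7, -1.0]
gripper_width: 0.0752
```

```bash
python3 - <<'E'
from h import *
go(.441,.1215,.008,84.1)
E
```

```text
t 6.0 tcp [0.4379 0.1209 0.0461] yaw 83.6 tilt 0.38 w 0.07524230333118768 q [ 0.268   0.4047 -0.789   2.1813  0.4332  0.7214  0.6437] 
 travel [3.8  0.1  0.33] twist -0.5
```

Call:
jog_arm(deltas=[{"claw": -0.6, "travel": [2, 0.1, 0.3], "twist": 0}, {"claw": -0.6, "travel": [3.4, 0.1, 0.3], "twist": 0}, {"claw": -0.6, "travel": [3.8, 0.1, 0.3], "twist": 0}, {"claw": -0.6, "travel": [3.8, 0.1, 0.3], "twist": 0}, {"claw": 1, "travel": [3.8, 0.1, 0.3], "twist": 0}, {"claw": 1, "travel": [3.8, 0.1, 0.3], "twist": 0}, {"claw": 1, "travel": [3.8, 0.1, 0.3], "twist": 0}, {"claw": 1, "travel": [3.8, 0.1, 0.3], "twist": 0}, {"claw": 1, "travel": [3.8, 0.1, 0.3], "twist": 0}])

```text
t: 6.75
tcp_pos: [0.4442, 0.1224, 0.0133]
orientation: [0.086, 1.568, -0.086]
contact_force: [-1.3, -0.8, 11.9]
gripper_width: 0.0527
```

```bash
python3 - <<'E'
from h import *
go(.441,.1215,.1,84.1)
E
```

```text
t 6.75 tcp [0.4442 0.1224 0.0133] yaw 83.7 tilt 0.07 w 0.05267482771440759 q [ 0.2151  0.4646 -0.7355  2.1925  0.5151  0.6583  0.5756] 
 travel [-8.67 -0.12 -0.3 ] twist -0.4
```

Call:
jog_arm(deltas=[{"claw": 1, "travel": [-3, 0, 0], "twist": 0}, {"claw": 1, "travel": [-7, 0, 0], "twist": 0}, {"claw": 1, "travel": [-9, 0, 0], "twist": 0}, {"claw": 1, "travel": [-9, 0, 0], "twist": 0}])

```text
t: 7.08
tcp_pos: [0.4458, 0.1232, 0.1065]
orientation: [0.086, 1.563, -0.085]
contact_force: [0.8, 0.4, -0.6]
gripper_width: 0.053
```

```bash
python3 - <<'E'
from h import *
go(.612,.0346,.1,6.6)
E
```

```text
t 7.0833 tcp [0.4458 0.1232 0.1065] yaw 83.7 tilt 0.33 w 0.05295214666010842 q [ 0.3465  0.3104 -0.8618  2.1279  0.323   0.8289  0.7493] 
 travel [ 0.74 -7.   17.49] twist 77.1
```

Call:
jog_arm(deltas=[{"claw": 1, "travel": [0, -1, 3], "twist": 7}, {"claw": 1, "travel": [0, -2, 6], "twist": 14}, {"claw": 1, "travel": [0, -3, 9], "twist": 21}, {"claw": 1, "travel": [0, -4, 12], "twist": 28}, {"claw": 1, "travel": [0, -5, 15], "twist": 35}, {"claw": 1, "travel": [0, -7, 17.5], "twist": 42}, {"claw": 1, "travel": [0, -7, 17.5], "twist": 49}, {"claw": 1, "travel": [0, -7, 17.5], "twist": 56}, {"claw": 1, "travel": [0, -7, 17.5], "twist": 63}, {"claw": 1, "travel": [0, -7, 17.5], "twist": 70}, {"claw": 1, "travel": [0, -7, 17.5], "twist": 77}, {"claw": 1, "travel": [0, -7, 17.5], "twist": 77.1}])

```text
t: 8.08
tcp_pos: [0.6097, 0.0339, 0.1021]
orientation: [1.127, 1.259, -1.128]
contact_force: [0.1, -0.9, -0.7]
gripper_width: 0.0526
```

Call:
jog_arm(deltas=[{"claw": 1, "travel": [1.5, 0, 0], "twist": 0}, {"claw": 1, "travel": [4, 0, 0], "twist": 0}, {"claw": 1, "travel": [6, 0, 0], "twist": 0}, {"claw": 1, "travel": [6, 0, 0], "twist": 0}, {"claw": 1, "travel": [6, 0, 0], "twist": 0}])

```text
t: 8.5
tcp_pos: [0.6092, 0.0339, 0.0418]
orientation: [1.12, 1.265, -1.122]
contact_force: [-0.7, 0.3, 0.0]
gripper_width: 0.0531
```

```bash
python3 - <<'E'
from h import *
go(.612,.0346,.023,6.6)
im,d=env.read_camera('scene');cv2.imwrite('pics/s2.png',im[:,:,::-1])
P=pose('wrist');im,d=env.read_camera('wrist');cv2.imwrite('pics/w2.png',im[:,:,::-1]); np.savez('pics/w2.npz',im=im,d=d,r=P[0],t=P[1])
E
```

```text
t 8.5 tcp [0.6092 0.0339 0.0418] yaw 6.8 tilt 0.13 w 0.053093084529266546 q [ 0.1669  0.5449 -0.4267  1.8591  0.3018  0.8036 -0.2978] 
 travel [ 1.88  0.29 -0.03] twist 0.2
```

View pics/w2.png

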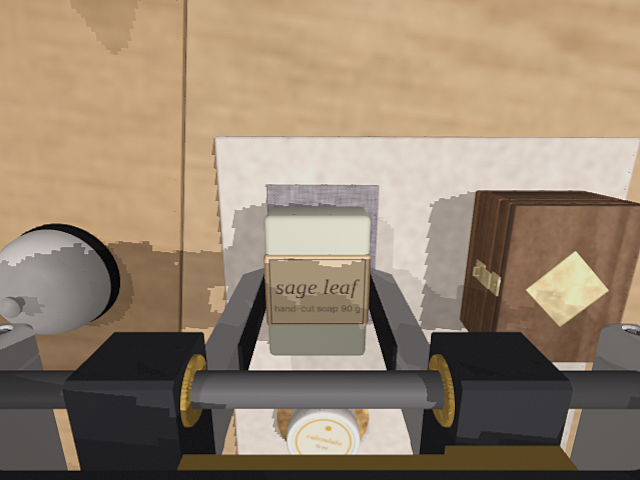

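The wrist view shows the green soap held square above the grey mat, at (317,280). I'll lower it and release.

Call:
jog_arm(deltas=[{"claw": 1, "travel": [0.7, 0.3, 0], "twist": 0}, {"claw": 1, "travel": [1.5, 0.3, 0], "twist": 0}, {"claw": 1, "travel": [1.9, 0.3, 0], "twist": 0}, {"claw": 1, "travel": [1.9, 0.3, 0], "twist": 0}, {"claw": -0.4, "travel": [1.9, 0.3, 0], "twist": 0}, {"claw": -0.4, "travel": [1.9, 0.3, 0], "twist": 0}, {"claw": -0.4, "travel": [1.9, 0.3, 0], "twist": 0}, {"claw": -0.4, "travel": [-2, 0.3, 0], "twist": 0}, {"claw": -0.4, "travel": [-6, 0.3, 0], "twist": 0}, {"claw": -0.4, "travel": [-10, 0.3, 0], "twist": 0}, {"claw": -0.4, "travel": [-10, 0.3, 0], "twist": 0}])

```text
t: 9.52
tcp_pos: [0.6167, 0.0351, 0.1505]
orientation: [1.128, 1.255, -1.116]
contact_force: [1.9, -0.1, 0.6]
gripper_width: 0.0659
```

```bash
python3 - <<'E'
from h import *
go(.5942,.2777,.15,77.4)
E
```

```text
t 9.5167 tcp [0.6167 0.0351 0.1505] yaw 6.7 tilt 0.57 w 0.06587790423470996 q [ 0.2042  0.42   -0.47    1.7767  0.2249  0.9877 -0.2372] 
 travel [  0.05   0.58 -24.36] twist -70.7
```

```bash
python3 - <<'E'
from h import *
a=np.load('pics/top0.npz');W=pts('top',a['d'])
S=W[225:420,150:340].reshape(-1,3)
for zt in (.06,.1,.15,.2):
    s=S[S[:,2]>zt]; 
    for c in ((.516,.295),(.594,.278)):
        dd=np.hypot(*(s[:,:2]-c).T); i=dd.argmin(); print(zt,c,dd[i],s[i])
s=W[90:240,80:320].reshape(-1,3)
for zt in (.06,.1,.15,.2):
    q=s[s[:,2]>zt];dd=np.hypot(*(q[:,:2]-[.594,.278]).T); i=dd.argmin(); print('rack',zt,dd[i],q[i])
E
```

```text
0.06 (0.516, 0.295) 0.059361942569460736 [0.4803 0.3424 0.1038]
0.06 (0.594, 0.278) 0.11665965149814311 [0.531  0.1798 1.4944]
0.1 (0.516, 0.295) 0.059361942569460736 [0.4803 0.3424 0.1038]
0.1 (0.594, 0.278) 0.11665965149814311 [0.531  0.1798 1.4944]
0.15 (0.516, 0.295) 0.0714282182072241 [0.4472 0.3141 0.1511]
0.15 (0.594, 0.278) 0.11665965149814311 [0.531  0.1798 1.4944]
0.2 (0.516, 0.295) 0.1058152686965983 [0.4105 0.2874 0.2002]
0.2 (0.594, 0.278) 0.11665965149814311 [0.531  0.1798 1.4944]
rack 0.06 0.09307477756104793 [0.6866 0.2873 0.0611]
rack 0.1 0.11665965149814311 [0.531  0.1798 1.4944]
rack 0.15 0.11665965149814311 [0.531  0.1798 1.4944]
rack 0.2 0.11665965149814311 [0.531  0.1798 1.4944]
```

Call:
jog_arm(deltas=[{"claw": -0.7, "travel": [0, 0.5, -24.4], "twist": -70.7}, {"claw": -0.7, "travel": [0, 0.5, -24.4], "twist": -70.7}, {"claw": -0.7, "travel": [0, 0.5, -24.4], "twist": -70.7}, {"claw": -0.7, "travel": [0, 0.5, -24.4], "twist": -70.7}, {"claw": -0.7, "travel": [0, 0.5, -24.4], "twist": -70.7}, {"claw": -0.7, "travel": [0, 0.5, -24.4], "twist": -70.7}, {"claw": -0.7, "travel": [0, 0.5, -24.4], "twist": -70.7}, {"claw": -0.7, "travel": [0, 0.5, -24.4], "twist": -70.7}, {"claw": -0.7, "travel": [0, 0.5, -24.4], "twist": -70.7}, {"claw": -0.7, "travel": [0, 0.5, -24.4], "twist": -70.7}, {"claw": -0.7, "travel": [0, 0.5, -24.4], "twist": -70.7}, {"claw": -0.7, "travel": [0, 0.5, -24.4], "twist": -70.7}])

```text
t: 10.52
tcp_pos: [0.5898, 0.277, 0.1426]
orientation: [0.176, 1.564, -0.176]
contact_force: [-0.1, -0.3, 0.3]
gripper_width: 0.08
```

```bash
python3 - <<'E'
from h import *
go(.5942,.2777,.06,77.4)
P=pose('wrist');im,d=env.read_camera('wrist');cv2.imwrite('pics/w3.png',im[:,:,::-1]); np.savez('pics/w3.npz',im=im,d=d,r=P[0],t=P[1])
E
```

```text
t 10.5167 tcp [0.5898 0.277  0.1426] yaw 77.1 tilt 0.02 w 0.08004599503168548 q [ 0.017   0.5579 -0.7688  1.6823  0.4306  1.0784  0.4625] 
 travel [8.26 0.16 0.42] twist -0.3
```

View pics/w3.png

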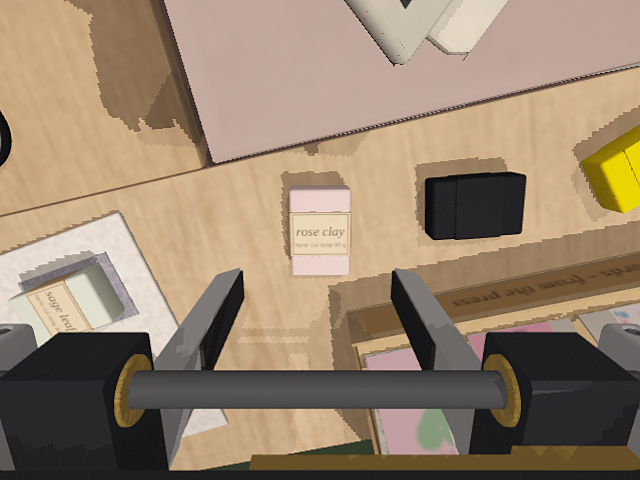

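The pink "rose clay" soap is at (319,230), square between the jaws. The black box at (475,206) is clear of the fingers.

Call:
jog_arm(deltas=[{"claw": -0.7, "travel": [2, 0.1, 0.4], "twist": -0.3}, {"claw": -0.7, "travel": [6, 0.1, 0.4], "twist": -0.3}, {"claw": -0.7, "travel": [9.5, 0.1, 0.4], "twist": -0.3}, {"claw": -0.7, "travel": [9.5, 0.1, 0.4], "twist": -0.3}, {"claw": -0.7, "travel": [9.5, 0.1, 0.4], "twist": -0.3}])

```text
t: 10.98
tcp_pos: [0.5929, 0.2771, 0.0469]
orientation: [0.17, 1.566, -0.171]
contact_force: [-0.3, 0.6, 0.7]
gripper_width: 0.0801
```

```bash
python3 - <<'E'
from h import *
go(.5942,.2777,.009,77.4)
E
```

```text
t 10.9833 tcp [0.5929 0.2771 0.0469] yaw 77.6 tilt 0.15 w 0.08013517610228732 q [-0.0266  0.667  -0.7095  1.7378  0.5226  0.9378  0.404 ] 
 travel [3.79 0.1  0.12] twist 0.2
```

Call:
jog_arm(deltas=[{"claw": -0.7, "travel": [2, 0.1, 0.1], "twist": 0}, {"claw": -0.7, "travel": [3.4, 0.1, 0.1], "twist": 0}, {"claw": -0.7, "travel": [3.8, 0.1, 0.1], "twist": 0}, {"claw": -0.7, "travel": [3.8, 0.1, 0.1], "twist": 0}, {"claw": 1, "travel": [3.8, 0.1, 0.1], "twist": 0}, {"claw": 1, "travel": [3.8, 0.1, 0.1], "twist": 0}, {"claw": 1, "travel": [3.8, 0.1, 0.1], "twist": 0}, {"claw": 1, "travel": [3.8, 0.1, 0.1], "twist": 0}, {"claw": 1, "travel": [3.8, 0.1, 0.1], "twist": 0}, {"claw": 1, "travel": [3.8, 0.1, 0.1], "twist": 0}])

```text
t: 11.82
tcp_pos: [0.5953, 0.2782, 0.0101]
orientation: [0.169, 1.564, -0.169]
contact_force: [-0.8, -0.4, 5.9]
gripper_width: 0.053
```

```bash
python3 - <<'E'
from h import *
go(.5942,.2777,.1,77.4)
E
```

```text
t 11.8167 tcp [0.5953 0.2782 0.0101] yaw 77.7 tilt 0.04 w 0.05303184255727056 q [-0.0471  0.7125 -0.6816  1.7507  0.5628  0.8824  0.3768] 
 travel [-8.99 -0.06 -0.09] twist 0.3
```

Call:
jog_arm(deltas=[{"claw": 1, "travel": [-3, 0, 0], "twist": 0}, {"claw": 1, "travel": [-7, 0, 0], "twist": 0}, {"claw": 1, "travel": [-10, 0, 0], "twist": 0}, {"claw": 1, "travel": [-10, 0, 0], "twist": 0}])

```text
t: 12.15
tcp_pos: [0.5972, 0.28, 0.1157]
orientation: [0.172, 1.558, -0.166]
contact_force: [-0.1, 0.2, 0.5]
gripper_width: 0.053
```

```bash
python3 - <<'E'
from h import *
go(.641,-.211,.1,6.6)
E
```

```text
t 12.15 tcp [0.5972 0.28   0.1157] yaw 77.7 tilt 0.43 w 0.05299109786286658 q [ 0.0035  0.5935 -0.7537  1.6908  0.4628  1.0356  0.4517] 
 travel [  1.44 -47.04  14.76] twist 71.1
```

Call:
jog_arm(deltas=[{"claw": 1, "travel": [0, -3.8, 1.2], "twist": 5.9}, {"claw": 1, "travel": [0, -7.6, 2.4], "twist": 11.8}, {"claw": 1, "travel": [0, -11.4, 3.6], "twist": 17.7}, {"claw": 1, "travel": [0, -15.2, 4.8], "twist": 23.6}, {"claw": 1, "travel": [0, -19, 6], "twist": 29.5}, {"claw": 1, "travel": [0, -22.8, 7.2], "twist": 35.4}, {"claw": 1, "travel": [0, -26.6, 8.4], "twist": 41.3}, {"claw": 1, "travel": [0, -30.4, 9.6], "twist": 47.2}, {"claw": 1, "travel": [0, -34.2, 10.8], "twist": 53.1}, {"claw": 1, "travel": [0, -38, 12], "twist": 59}, {"claw": 1, "travel": [0, -41.8, 13.2], "twist": 64.9}, {"claw": 1, "travel": [0, -44, 13.8], "twist": 71}])

```text
t: 13.15
tcp_pos: [0.6353, -0.1868, 0.1092]
orientation: [1.128, 1.257, -1.131]
contact_force: [-0.3, -0.3, -0.2]
gripper_width: 0.0528
```

Call:
jog_arm(deltas=[{"claw": 1, "travel": [0, 0, 1], "twist": 0}, {"claw": 1, "travel": [0, 0, 1], "twist": 0}, {"claw": 1, "travel": [0, 0, 1], "twist": 0}])

```text
t: 13.4
tcp_pos: [0.6369, -0.1901, 0.1092]
orientation: [1.122, 1.264, -1.121]
contact_force: [0.2, 1.5, -0.0]
gripper_width: 0.0529
```

```bash
python3 - <<'E'
from h import *
go(.641,-.211,.04,6.6)
E
```

```text
t 13.4 tcp [ 0.6369 -0.1901  0.1092] yaw 6.8 tilt 0.05 w 0.052913115212722316 q [ 0.4953  0.5338 -0.4125  1.6911  0.2491  0.9692  0.1108] 
 travel [6.92 0.16 2.13] twist 0.2
```

Call:
jog_arm(deltas=[{"claw": 1, "travel": [0, 0.2, 2.1], "twist": 0.2}, {"claw": 1, "travel": [2, 0.2, 2.1], "twist": 0.2}, {"claw": 1, "travel": [5, 0.2, 2.1], "twist": 0.2}, {"claw": 1, "travel": [6.5, 0.2, 2.1], "twist": 0.2}, {"claw": 1, "travel": [6.5, 0.2, 2.1], "twist": 0.2}, {"claw": 1, "travel": [6.5, 0.2, 2.1], "twist": 0.2}])

```text
t: 13.9
tcp_pos: [0.6412, -0.21, 0.0442]
orientation: [1.124, 1.264, -1.124]
contact_force: [0.7, -0.3, -0.2]
gripper_width: 0.053
```

```bash
python3 - <<'E'
from h import *
go(.641,-.211,.02,6.6)
P=pose('wrist');im,d=env.read_camera('wrist');cv2.imwrite('pics/w4.png',im[:,:,::-1]); np.savez('pics/w4.npz',im=im,d=d,r=P[0],t=P[1])
E
```

```text
t 13.9 tcp [ 0.6412 -0.21    0.0442] yaw 6.6 tilt 0.11 w 0.052988282848795226 q [ 0.4982  0.6213 -0.3845  1.7044  0.2875  0.8736  0.108 ] 
 travel [ 2.42 -0.03  0.1 ] twist 0.0
```

View pics/w4.png

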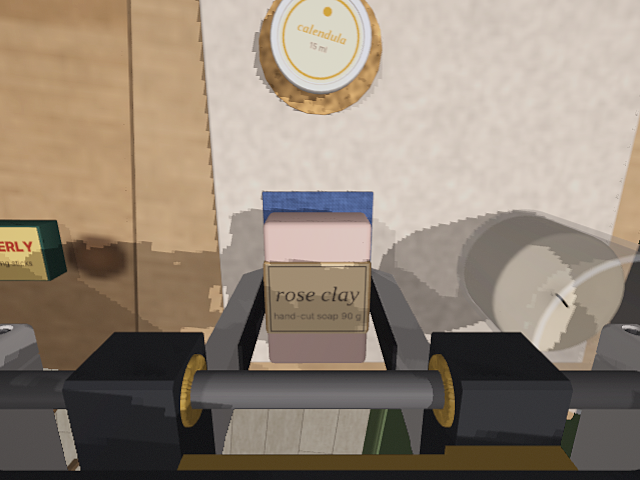

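The pink soap is square over the blue mat, at (318,285). I'll lower it and release.

Call:
jog_arm(deltas=[{"claw": 1, "travel": [1, 0, 0.1], "twist": 0}, {"claw": 1, "travel": [2, 0, 0.1], "twist": 0}, {"claw": 1, "travel": [2.4, 0, 0.1], "twist": 0}, {"claw": 1, "travel": [2.4, 0, 0.1], "twist": 0}, {"claw": -0.4, "travel": [2.4, 0, 0.1], "twist": 0}, {"claw": -0.4, "travel": [2.4, 0, 0.1], "twist": 0}, {"claw": -0.4, "travel": [2.4, 0, 0.1], "twist": 0}, {"claw": -0.4, "travel": [-1, 0, 0.1], "twist": 0}, {"claw": -0.4, "travel": [-5, 0, 0.1], "twist": 0}, {"claw": -0.4, "travel": [-8, 0, 0.1], "twist": 0}, {"claw": -0.4, "travel": [-8, 0, 0.1], "twist": 0}])

```text
t: 14.87
tcp_pos: [0.6448, -0.2134, 0.1317]
orientation: [1.128, 1.252, -1.121]
contact_force: [1.1, -1.3, -0.4]
gripper_width: 0.0657
```

```bash
python3 - <<'E'
from h import *
go(.4477,-.2219,.12,83.7)
E
```

```text
t 14.8667 tcp [ 0.6448 -0.2134  0.1317] yaw 6.5 tilt 0.51 w 0.06565694228976296 q [ 0.5217  0.5264 -0.4113  1.647   0.2408  1.0093  0.1455] 
 travel [  1.   -19.69  -1.38] twist -77.2
```

Call:
jog_arm(deltas=[{"claw": -0.4, "travel": [0, -2, -0.1], "twist": -7}, {"claw": -0.4, "travel": [0, -4, -0.3], "twist": -14}, {"claw": -0.4, "travel": [0, -6, -0.4], "twist": -21}, {"claw": -0.4, "travel": [0, -8, -0.5], "twist": -28}, {"claw": -0.4, "travel": [0, -10, -0.7], "twist": -35}, {"claw": -0.4, "travel": [0, -12, -0.8], "twist": -42}, {"claw": -0.4, "travel": [0, -14, -0.9], "twist": -49}, {"claw": -0.4, "travel": [0, -16, -1.1], "twist": -56}, {"claw": -0.4, "travel": [0, -18, -1.2], "twist": -63}, {"claw": -0.4, "travel": [0, -19.7, -1.4], "twist": -70}, {"claw": -0.4, "travel": [0, -19.7, -1.4], "twist": -77}, {"claw": -0.4, "travel": [0, -19.7, -1.4], "twist": -77.2}])

```text
t: 15.87
tcp_pos: [0.4435, -0.2217, 0.1249]
orientation: [0.082, 1.569, -0.083]
contact_force: [0.1, -0.5, 1.0]
gripper_width: 0.0657
```

```bash
python3 - <<'E'
from h import *
go(.4477,-.2219,.05,83.7)
P=pose('wrist');im,d=env.read_camera('wrist');cv2.imwrite('pics/w5.png',im[:,:,::-1]); np.savez('pics/w5.npz',im=im,d=d,r=P[0],t=P[1])
im,d=env.read_camera('top');cv2.imwrite('pics/t5.png',im[:,:,::-1]);np.savez('pics/t5.npz',im=im,d=d)
E
```

```text
t 15.8667 tcp [ 0.4435 -0.2217  0.1249] yaw 84.0 tilt 0.06 w 0.06574551526820734 q [ 0.9781  0.3138 -0.7481  2.0446  0.2766  0.8819  1.542 ] 
 travel [7.49 0.03 0.42] twist 0.3
```

View pics/w5.png

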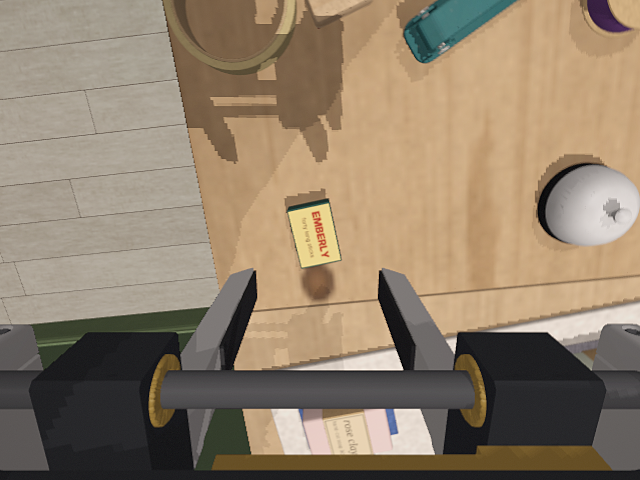

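View pics/t5.png

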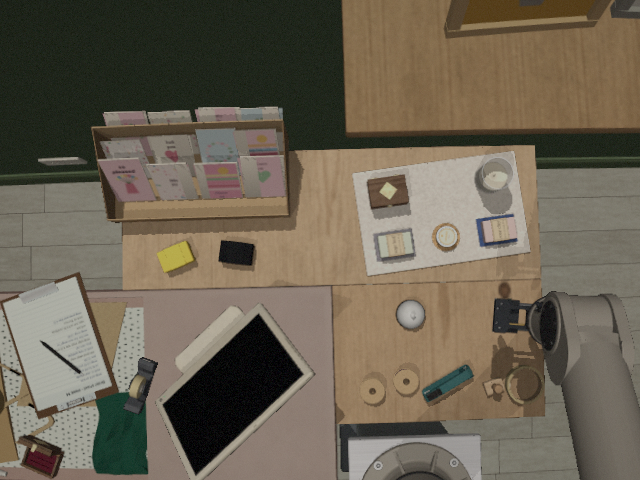

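The wrist view shows the matchbox at (315,233), turned about 12° against the jaws. I took its angle with the wrong sign: it should be yaw 96.3. The top view shows both soaps and the tin on their mats.

```bash
python3 - <<'E'
from h import *
a=np.load('pics/w5.npz');P=(a['r'],a['t']);im=a['im']
hsv=cv2.cvtColor(im,cv2.COLOR_RGB2HSV)
m=np.zeros((480,640),np.uint8);s=np.s_[190:272,275:350]
m[s]=((hsv[s][...,0]>21)&(hsv[s][...,1]>60)&(hsv[s][...,2]>170))|((hsv[s][...,0]>70))
m=cv2.morphologyEx(m,cv2.MORPH_CLOSE,np.ones((7,7)))
c=max(cv2.findContours(m,0,1)[0],key=cv2.contourArea)[:,0]
r=cv2.minAreaRect(plane('wrist',c,.016,P)[:,:2].astype(np.float32)*1000);print(r,np.round(cv2.boxPoints(r)).tolist())
a=np.load('pics/t5.npz');s=cv2.medianBlur(a['d'],5);W=pts('top',s)
for n,(u0,u1,v0,v1),h in [('pink',(474,524,208,252),.036),('green',(370,420,224,266),.036),('tin',(428,464,219,255),.029)]:
    w=W[v0:v1,u0:u1]; g=np.percentile(w[...,2],15)
    m=(w[...,2]>g+.01).astype(np.uint8)
    cs=max(cv2.findContours(m,0,cv2.CHAIN_APPROX_NONE)[0],key=cv2.contourArea)[:,0]+[u0,v0]
    r=cv2.minAreaRect(plane('top',cs,h)[:,:2].astype(np.float32)*1000); print(n,g,r)
E
```

```text
((446.3597412109375, -224.35467529296875), (53.831756591796875, 34.953857421875), 6.65980339050293) [[418.0, -210.0], [422.0, -245.0], [475.0, -239.0], [471.0, -204.0]]
pink 0.004912680248434609 ((639.451416015625, -207.2130126953125), (53.794559478759766, 82.11516571044922), 6.595519065856934)
green 0.004846533031795308 ((610.8912353515625, 39.42435073852539), (53.321659088134766, 78.89324951171875), 6.515352249145508)
tin 0.004576622263468388 ((627.7999877929688, -84.91248321533203), (50.04722213745117, 47.29372787475586), 88.42256927490234)
```

```bash
python3 - <<'E'
from h import *
go(.447,-.223,.03,96.5)
E
```

```text
t 15.9667 tcp [ 0.4446 -0.2214  0.1249] yaw 83.4 tilt 0.05 w 0.06582071939002207 q [ 0.9754  0.3148 -0.7462  2.0432  0.2759  0.8817  1.532 ] 
 travel [ 9.49 -0.13  0.25] twist -13.1
```

Call:
jog_arm(deltas=[{"claw": -0.4, "travel": [0, -0.1, 0.2], "twist": -7}, {"claw": -0.4, "travel": [2, -0.1, 0.2], "twist": -13}, {"claw": -0.4, "travel": [5, -0.1, 0.2], "twist": -13}, {"claw": -0.4, "travel": [8, -0.1, 0.2], "twist": -13}, {"claw": -0.4, "travel": [8, -0.1, 0.2], "twist": -13}, {"claw": -0.4, "travel": [8, -0.1, 0.2], "twist": -13}])

```text
t: 16.47
tcp_pos: [0.446, -0.2214, 0.044]
orientation: [-0.089, 1.571, 0.092]
contact_force: [-0.2, 1.2, -0.1]
gripper_width: 0.066
```

```bash
python3 - <<'E'
from h import *
go(.447,-.223,.006,96.5)
P=pose('wrist');im,d=env.read_camera('wrist');cv2.imwrite('pics/w6.png',im[:,:,::-1])
E
```

```text
t 16.4667 tcp [ 0.446  -0.2214  0.044 ] yaw 96.6 tilt 0.16 w 0.06600628804246944 q [ 0.9295  0.4516 -0.7165  2.0961  0.4341  0.7456  1.6213] 
 travel [ 3.8  -0.18  0.09] twist 0.1
```

View pics/w6.png

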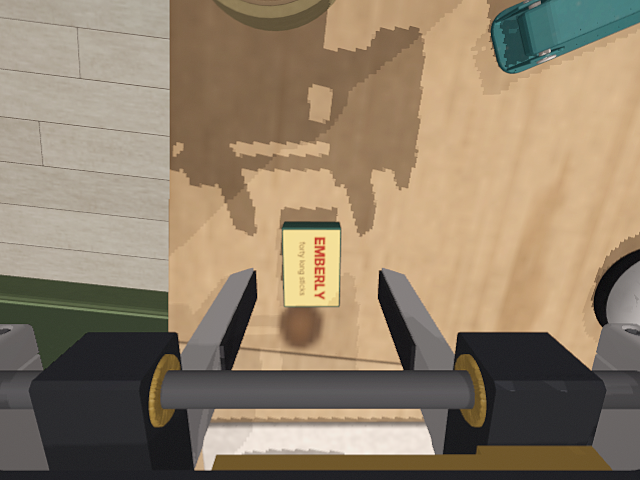

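The matchbox at (312,265) is now square to the jaws. The brown oval at (300,325) is a flat knot in the wood.

Call:
jog_arm(deltas=[{"claw": -0.4, "travel": [2, -0.2, 0.1], "twist": 0}, {"claw": -0.4, "travel": [3.3, -0.2, 0.1], "twist": 0}, {"claw": -0.4, "travel": [3.7, -0.2, 0.1], "twist": 0}, {"claw": -0.4, "travel": [3.7, -0.2, 0.1], "twist": 0}, {"claw": 1, "travel": [3.7, -0.2, 0.1], "twist": 0}, {"claw": 1, "travel": [3.7, -0.2, 0.1], "twist": 0}, {"claw": 1, "travel": [3.7, -0.2, 0.1], "twist": 0}, {"claw": 1, "travel": [3.7, -0.2, 0.1], "twist": 0}, {"claw": 1, "travel": [3.7, -0.2, 0.1], "twist": 0}, {"claw": 1, "travel": [3.7, -0.2, 0.1], "twist": 0}])

```text
t: 17.35
tcp_pos: [0.4474, -0.2243, 0.0078]
orientation: [-0.091, 1.569, 0.091]
contact_force: [-0.9, 0.9, 6.4]
gripper_width: 0.0356
```

```bash
python3 - <<'E'
from h import *
go(.447,-.223,.006,96.5)
E
```

```text
t 17.35 tcp [ 0.4474 -0.2243  0.0078] yaw 96.7 tilt 0.03 w 0.035557711915260776 q [ 0.8896  0.5103 -0.6698  2.1117  0.5038  0.6797  1.567 ] 
 travel [ 0.18  0.14 -0.03] twist 0.2
```

Call:
jog_arm(deltas=[{"claw": 1, "travel": [-3, 0, 0], "twist": 0}, {"claw": 1, "travel": [-7, 0, 0], "twist": 0}, {"claw": 1, "travel": [-11, 0, 0], "twist": 0}, {"claw": 1, "travel": [-12, 0, 0], "twist": 0}, {"claw": 1, "travel": [-12, 0, 0], "twist": 0}])

```text
t: 17.77
tcp_pos: [0.4488, -0.2251, 0.1305]
orientation: [-0.094, 1.565, 0.088]
contact_force: [1.4, -0.3, -0.7]
gripper_width: 0.0354
```

```bash
python3 - <<'E'
from h import *
go(.640,-.209,.12,6.6)
E
```

```text
t 17.7667 tcp [ 0.4488 -0.2251  0.1305] yaw 96.6 tilt 0.30 w 0.03537515424327254 q [ 1.0212  0.326  -0.8003  2.028   0.3004  0.9     1.7453] 
 travel [ 1.13 -0.61 19.17] twist 90.0
```

Call:
jog_arm(deltas=[{"claw": 1, "travel": [0, 0, 2], "twist": 7}, {"claw": 1, "travel": [0, 0, 4], "twist": 14}, {"claw": 1, "travel": [0, -0.1, 6], "twist": 21}, {"claw": 1, "travel": [0, -0.2, 8], "twist": 28}, {"claw": 1, "travel": [0, -0.3, 10], "twist": 35}, {"claw": 1, "travel": [0, -0.4, 12], "twist": 42}, {"claw": 1, "travel": [0, -0.5, 14], "twist": 49}, {"claw": 1, "travel": [0, -0.6, 16], "twist": 56}, {"claw": 1, "travel": [0, -0.6, 18], "twist": 63}, {"claw": 1, "travel": [0, -0.6, 19.2], "twist": 70}, {"claw": 1, "travel": [0, -0.6, 19.2], "twist": 77}, {"claw": 1, "travel": [0, -0.6, 19.2], "twist": 84}])

```text
t: 18.77
tcp_pos: [0.6386, -0.2072, 0.1251]
orientation: [1.048, 1.306, -1.05]
contact_force: [0.7, 0.6, -0.9]
gripper_width: 0.0358
```

Call:
jog_arm(deltas=[{"claw": 1, "travel": [0, 0, 0], "twist": 6}, {"claw": 1, "travel": [2, 0, 0], "twist": 6}, {"claw": 1, "travel": [4.5, 0, 0], "twist": 6}, {"claw": 1, "travel": [5.5, 0, 0], "twist": 6}, {"claw": 1, "travel": [5.5, 0, 0], "twist": 6}, {"claw": 1, "travel": [5.5, 0, 0], "twist": 6}])

```text
t: 19.27
tcp_pos: [0.6382, -0.2076, 0.0716]
orientation: [1.123, 1.264, -1.124]
contact_force: [0.1, -0.1, -0.1]
gripper_width: 0.0356
```

```bash
python3 - <<'E'
from h import *
go(.640,-.209,.046,6.6)
P=pose('wrist');im,d=env.read_camera('wrist');cv2.imwrite('pics/w7.png',im[:,:,::-1])
E
```

```text
t 19.2667 tcp [ 0.6382 -0.2076  0.0716] yaw 6.7 tilt 0.11 w 0.03555656503252874 q [ 0.4982  0.5831 -0.386   1.699   0.2647  0.9132  0.1231] 
 travel [2.56 0.17 0.16] twist 0.1
```

View pics/w7.png

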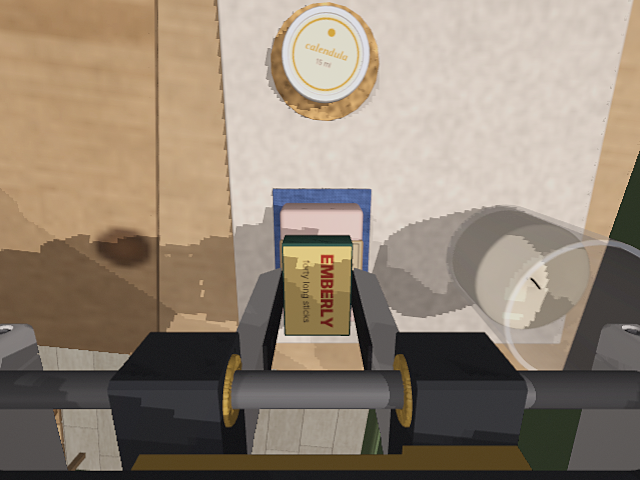

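The matchbox is held square over the pink soap, at (318,285). I'll lower it and release.

Call:
jog_arm(deltas=[{"claw": 1, "travel": [1, 0.2, 0.1], "twist": 0}, {"claw": 1, "travel": [2, 0.2, 0.1], "twist": 0}, {"claw": 1, "travel": [2.5, 0.2, 0.1], "twist": 0}, {"claw": 1, "travel": [2.5, 0.2, 0.1], "twist": 0}, {"claw": 1, "travel": [2.5, 0.2, 0.1], "twist": 0}, {"claw": -0.1, "travel": [2.5, 0.2, 0.1], "twist": 0}, {"claw": -0.1, "travel": [2.5, 0.2, 0.1], "twist": 0}, {"claw": -0.1, "travel": [2.5, 0.2, 0.1], "twist": 0}, {"claw": -0.1, "travel": [1, 0.2, 0.1], "twist": 0}, {"claw": -0.1, "travel": [-2, 0.2, 0.1], "twist": 0}, {"claw": -0.1, "travel": [-6, 0.2, 0.1], "twist": 0}, {"claw": -0.1, "travel": [-9, 0.2, 0.1], "twist": 0}])

```text
t: 20.32
tcp_pos: [0.6412, -0.2085, 0.1664]
orientation: [1.124, 1.261, -1.122]
contact_force: [0.8, -0.5, -0.0]
gripper_width: 0.0516
```

Call:
jog_arm(deltas=[{"claw": -0.1, "travel": [-3, -8, 0], "twist": 0}, {"claw": -0.1, "travel": [-3, -18, 0], "twist": 0}, {"claw": -0.1, "travel": [-3, -18, 0], "twist": 0}, {"claw": -0.1, "travel": [-3, -18, 0], "twist": 0}, {"claw": -0.1, "travel": [-3, -18, 0], "twist": 0}, {"claw": -0.1, "travel": [-3, -18, 0], "twist": 0}, {"claw": -0.1, "travel": [-3, -18, 0], "twist": 0}, {"claw": -0.1, "travel": [-3, -18, 0], "twist": 0}])

```text
t: 20.98
tcp_pos: [0.4629, -0.2294, 0.1935]
orientation: [1.123, 1.26, -1.122]
contact_force: [-0.1, -0.8, 0.5]
gripper_width: 0.0518
```

```bash
python3 - <<'E'
from h import *
s=env.sense();print(s['t'],s['tcp_pos'],s['dq'])
im,d=env.read_camera('top')
cv2.imwrite('pics/t8.png',cv2.resize(im[140:350,340:550,::-1],None,fx=2.8,fy=2.8,interpolation=2))
s=cv2.medianBlur(d,5);W=pts('top',s)
for n,(u0,u1,v0,v1),h,k in [('pink',(474,524,208,252),.036,.01),('match',(474,524,208,252),.052,.037),('green',(370,420,224,266),.036,.01),('tin',(428,464,219,255),.029,.01),('bell',(390,432,292,337),.05,.025)]:
    w=W[v0:v1,u0:u1]; g=np.percentile(w[...,2],15)
    m=(w[...,2]>g+k).astype(np.uint8)
    cs=max(cv2.findContours(m,0,cv2.CHAIN_APPROX_NONE)[0],key=cv2.contourArea)[:,0]+[u0,v0]
    r=cv2.minAreaRect(plane('top',cs,h)[:,:2].astype(np.float32)*1000); print(n,g,r,np.percentile(w[...,2],95))
im,d=env.read_camera('scene');cv2.imwrite('pics/s8.png',cv2.resize(im[110:310,280:520,::-1],None,fx=3,fy=3,interpolation=2))
E
```

```text
20.9833 [ 0.4629 -0.2294  0.1935] [-0.0137  0.0234  0.0005 -0.0076  0.0001 -0.0037  0.0019]
pink 0.0048081613710116095 ((639.4935913085938, -207.57791137695312), (53.794559478759766, 81.38050079345703), 6.595519065856934) 0.051045260301291515
match 0.0048081613710116095 ((639.7771606445312, -206.08314514160156), (36.35122299194336, 56.77437210083008), 6.574961185455322) 0.051045260301291515
green 0.004955142223736719 ((610.9496459960938, 39.54365539550781), (53.82686996459961, 79.0658187866211), 6.961767196655273) 0.035152492692287665
tin 0.004736395186501541 ((627.8003540039062, -84.89894104003906), (50.02014923095703, 47.29372787475586), 88.42256927490234) 0.02768907247101704
bell -0.0013054549094916323 ((447.138427734375, 7.6325531005859375), (56.919281005859375, 55.746986389160156), 61.620113372802734) 0.03737636081288801
```

View pics/t8.png

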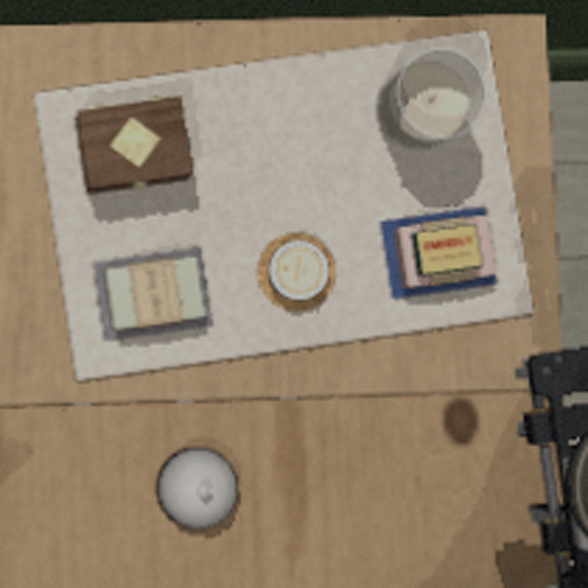

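View pics/s8.png

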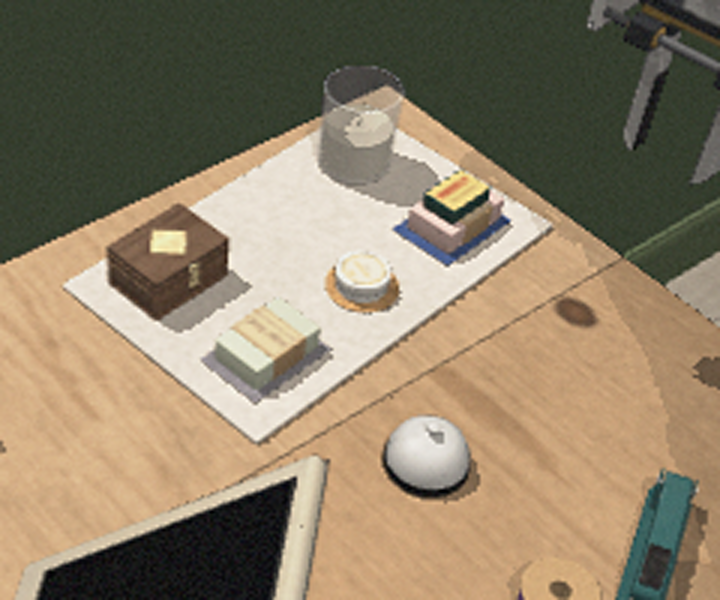

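Everything sits flat and centred on its place: in the top crop the green soap is at (155,292), the tin at (298,270), and the pink soap with the matchbox at (447,250). The bell has not moved.

```bash
python3 -c "
from workcell import env
print(env.sign_off())"
```

```text
the job is handed in; nothing more can be done
None
```

The gift display is set out on the white board and I handed the job in at about 21 s; the hand-in reports no verdict. I placed the tin, then the green soap, then the pink soap, and last the matchbox on top of the pink soap.

The last look from the top camera, with the arm clear and nothing held, showed:

| Item | Offset from the centre of its place | Angle error |
|---|---|---|
| Pink soap on blue mat | about 3 mm | under 1° |
| Green soap on grey mat | about 2 mm | under 1° |
| Balm tin on cork mat | about 1.5 mm | not applicable (round) |
| Matchbox on pink soap | about 1.5 mm | under 1° |

- **Heights and bell:** The measured heights fit everything lying flat. The bell was within about 1 mm of where it started.
- **Corrected slip:** I first took the matchbox's angle with the wrong sign. The wrist picture showed it before the grasp, and I turned the gripper to match.
- **Force readings:** The gripper read 6 to 14 N upward while closing on the objects. I didn't find the cause, but it is well under the force limits.

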